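Put the eye drops away in the medicine fridge

TASK

Swing the little medicine fridge's door wide open, stand the amber bottle with the yellow cap upright in the blue rack on the inside of the door, and then shut the door fully with the bottle in it. Keep the bottle upright all the way, and leave the other things on the table where they are.

Things in the scene. Friction and masses are not known exactly. Their poses are not given: they have to be found in the camera images.
- fridge: white mini fridge fixed to the table, 200 mm wide, 200 deep (plus door), 260 high. Origin: on the table under the door's hinge axis, at the left front corner as seen facing the front. x points into it (front faces -x), y to its left (it spans y -200 to 0), z up.
- door (a joint): door angle about its vertical hinge, rad: 0 shut, stop at 1.9; may start up to 0.05 ajar. Opening, its free edge swings clockwise seen from above: door yaw = fridge yaw - angle. Stays where left (friction 0.12 N m, 0.7 N at the handle); no latch or spring. White panel, 0.7 kg, 20 mm thick, 200 wide, 22 to 246 mm above the table.
- hinge (a point): point on the hinge axis, 230 mm above the table, at the door's left edge, in the plane of its inner face. Axes of hinge, handle and rack turn with the door: x from its outer to its inner face, y along the door towards the hinge, z up.
- handle (a point): grasp point on the handle, a vertical dark steel bar 12 mm thick, its axis 35 mm off the outer face, 149 to 252 mm above the table; two stubs (heights 165, 198 mm) join it to the door. Above 203 mm it stands free, 29 mm from the door: pinch or hook it from above. This point: on the bar's axis, 230 mm high, (-55, -175, 0) mm from the hinge point in door axes.
- rack (a point): centre of the floor of the blue open-topped rack on the door's inner face, 100 mm above the table. Inside 64 mm across (x, inner face to front wall) by 140 mm along the door (y); front and end walls 40 mm high. At (32, -97, -130) mm from the hinge point in door axes. Empty, nothing above it when the door is open.
- drops: the amber glass bottle with a yellow cap and white label, loose, standing on the table, about 0.16 kg. Origin: centre of its underside, z up. 130 mm tall; body 48 mm in diameter up to 78 mm, tapering shoulder, cap 34 mm in diameter from 94 to 130 mm.
- saline: bystander: white bottle with a blue cap and blue label, same shape and size as the amber one, loose. Origin: centre of its underside.
- cleaner: bystander: green bottle with a black cap and white label, same shape and size, loose. Origin: centre of its underside.
- torch: bystander: red torch, 165 mm tall, 44 mm in diameter, standing on its head, loose. Origin: centre of its underside.
- pen_cup: bystander: empty black cup, 76 mm in diameter, 100 mm tall, loose. Origin: centre of its underside.
- tissue_box: bystander: blue tissue box, 120 x 230 x 75 mm, loose. Origin: centre of its underside.
- lens_case: bystander: shallow wooden trial-lens case, 170 x 220 x 40 mm, loose. Origin: centre of its underside.

How it is judged (in metres and radians):
On the way, in this order (a step that is already met when the one before it is completed fails the run):
1. the fridge door is wide open (at least 1.0 rad) (value of joint door above 1 rad), for 0.1 s.
2. with the door still open (over 0.6 rad), the amber bottle stands upright in the door's rack, let go (value of joint door above 0.6 rad and x of drops in the frame of rack between -0.02 and 0.02 m and y of drops in the frame of rack between -0.06 and 0.06 m and z of drops in the frame of rack between -0.006 and 0.008 m and angle between drops's own z axis and vertical below 0.15 rad and contact force between the fingers and drops below 0.1 N), for 0.2 s.
At the end, for the whole second after the job is handed in: The door is shut (within 0.05 rad) with the amber bottle at rest inside it, standing in the rack on its floor (origin within 20 mm across and 60 mm along of the rack's centre, -6 to 8 mm above its floor), tilted less than 0.15 rad (value of joint door below 0.05 rad and x of drops in the frame of rack between -0.02 and 0.02 m and y of drops in the frame of rack between -0.06 and 0.06 m and z of drops in the frame of rack between -0.006 and 0.008 m and angle between drops's own z axis and vertical below 0.15 rad and linear speed of drops below 0.03 m/s); the robot touches nothing.
It fails at once if the amber bottle is tipped by more than 0.7 rad (angle between drops's own z axis and vertical above 0.7 rad).
It fails at once if another thing on the table is moved by more than 40 mm (distance of any of saline, cleaner, torch, pen_cup, tissue_box, lens_case from where it was at the start of the episode above 0.04 m).
It fails at once if another bottle or the torch is knocked over (angle between any of saline, cleaner, torch's own z axis and vertical above 0.7 rad).
It also fails if it takes over 70 s, if anything falls off the work surface, if the arm or the gripper's body presses on something with over 40 N, if the wrist force passes 120 N, or if a joint passes its speed limit or range.

ROBOT

A 6-joint arm with a two-finger parallel gripper is mounted at the origin on the work surface. World frame = base frame: x ahead of the robot, y to its left, z up, the work surface at z = 0. Lengths are in m, angles in degrees, forces in N, time in s.
With the tool pointing down it reaches from about 0.25 to 0.725 m from the base axis. Payload 9.7 kg.
Tool frame: the origin (TCP) lies on the centre line of the jaws, within the pads' length; the fingertips stand 14 mm ahead of it and the grasp point (between the pads) lies 5 mm behind it; z points along the fingers, y is the line along which they close (so a half turn about z gives the same grasp; the last joint's range is limited). The gripper opens to 85 mm and grips with 20 to 120 N. Pads are 22 mm wide; open, the fingers measure 114 mm over their backs; the gripper's body (76 mm by 85 mm) begins 54 mm behind the grasp point. The pads swing forward as they close: fully open they stand 13 mm farther back than shut.
Start: joints at [68.411, 4.979, 10.078, 95.1, 0, 90], TCP at [0.202, 0.511, 0.245] pointing down, gripper open.
Joint ranges: [-179.16, 179.16], [-48.56, 103.87], [-65.8, 70.77], [-126.05, 130.52], [-82.76, 87.17], [-180, 180]. Speed limits (degrees/s): [127.2, 127.2, 147.25, 180, 180, 180].

INTERFACE

Orientations are given as [roll, pitch, yaw] about the fixed x, y, z axes, in that order (R = Rz(yaw) Ry(pitch) Rx(roll)).
In Python, from workcell import bot, camera, get_calibration, ticket gives the robot as it stands. The module is installed in compiled form; this text tells all that it offers.
- The arm moves only by the tool send_rows, never from a script. Its arguments are lists of equal length, an entry for each row: "linear": the shift along the tool's x, y, z in m, a list of three; "twist": the turn, a rotation vector about the tool's x, y, z in units of 10 degrees (1.0 is 10 degrees), a list of three; "gripper": the opening in per cent of the stroke, from 0 (shut) to 100 (fully open). In form: {"linear": [[x, y, z], ...], "twist": [[wx, wy, wz], ...], "gripper": [gripper, ...]}. A call has 1 to 8 rows; each row shifts and turns the commanded pose from where the row before left it, along the tool's axes as they then stand; what a row does not reach is not made up. A row lasts 1/8 s, in which the tool goes at most 62.5 mm and 10.7 degrees, less where a joint would pass 70% of its speed; a pose out of reach is approached as far as the arm can. A call with a gripper value outside its range is refused whole. The fingers move at their own pace and stop on an object; "grip_force" is the grip in N (left out, the last holds). Time passes only in rows, so rows that do not move let the fingers close. It gives the time, the measured TCP pose, the force, the opening and the grip force at its end, in the units of the state.
- bot.get_obs(): the state, without advancing time (a new reading comes with each control period).
- camera(name): name is "scene" or "top"; returns the picture (480x640x3 uint8, red, green, blue); there is no depth.
- get_calibration(name): a dict with "fx", "fy", "cx", "cy" (pixels), "k1" (the pictures are not rectified: a ray, as slopes to the right and down, at radius r is drawn at 1 + k1 r^2 times it, then the intrinsics apply), "origin" and "orientation" of the camera in the world. Camera axes: x right, y down, z forward; pixel columns grow to the right and rows downward; lengths in m; the calibration is good to about 2 mm. A picture is of the moment at which its call begins. get_calibration takes no time and is no camera call.
- ticket.job_done(): hands the job in; it is judged then, once.
The state is a dict: "time": time; "q": joint angles; "qd": joint speeds; "joint_efforts": joint torques, N m; "ee_pos": TCP position; "tcp_rot": TCP orientation; "wrist_force": force on the tool from outside, world axes, zero at the start; "torque": the same for the moment, N m; "opening": finger opening in m; "grasp_force": force on a finger pad.
Only numpy, scipy, OpenCV 4.12 (cv2) and the standard library are available. Lean on these libraries where they do the work, as an engineer would, in place of code of your own. Each camera call takes 0.05 s, during which the arm holds its last target. There are 200 camera calls.

## Working session

There is one attempt and no reset: what is moved stays moved. The work goes in short steps, Python scripts to look and compute and a tool call to move; the robot and the scene stay as the last step left them, time stands still between calls to the robot, and variables do not carry over. Pictures are saved under pics/ and viewed, at most 10 in all, crops included, and the job is handed in when it is done.

Besides the shell and the picture viewer there is one more tool, called after ">>>" by a JSON object that holds its "name" and its "arguments", one argument or row to a line. send_rows: Moves the arm, as the interface text tells. Its arguments: {"type":"object","properties":{"linear":{"type":"array"},"twist":{"type":"array"},"gripper":{"type":"array"},"grip_force":{"type":"number"}},"required":["linear","twist","gripper"]}

```bash
mkdir -p pics; python3 - <<'E'
from workcell import bot,camera,get_calibration
import cv2
for n in("scene","top"):
    im=camera(n); cv2.imwrite(f"pics/{n}0.png",im[:,:,::-1]); print(get_calibration(n))
print(bot.get_obs())
E
```

```text
{'fx': 437.65007055081907, 'fy': 437.65007055081907, 'cx': 322.09905595741486, 'cy': 237.08845727553722, 'k1': -0.04248649635805559, 'origin': array([ 0.51138824, -0.74964688,  0.85903053]), 'orientation': array([-1.32783143e+02, -9.28807022e-02, -4.75921722e+00])}
{'fx': 475.1524547725193, 'fy': 475.1524547725193, 'cx': 315.10231661231944, 'cy': 235.9726866964716, 'k1': -0.13053486008783943, 'origin': array([0.46700894, 0.00566943, 1.28950916]), 'orientation': array([-174.48761927,    0.90232703,  -91.0414793 ])}
{'time': 0.1, 'q': array([6.84119694e+01, 5.00899425e+00, 1.00393734e+01, 9.50995715e+01,
       2.65358047e-04, 8.99996412e+01]), 'qd': array([ 0.03280168, -0.03923905,  0.11367021,  0.05295145,  0.04014795,
        0.04679268]), 'joint_efforts': array([-2.64091810e-03, -5.21567953e+01,  4.65650690e+01,  1.61243352e-02,
       -9.51611628e-05, -4.82069211e-06]), 'ee_pos': array([0.20229231, 0.51124748, 0.24464732]), 'tcp_rot': array([-1.79930808e+02, -2.65791134e-04,  1.58412328e+02]), 'wrist_force': array([-0.08404928, -0.32994758, -0.64659383]), 'torque': array([-0.009731  , -0.02916293,  0.05918544]), 'grasp_force': 0.0, 'opening': 0.08537036978504893}
```

View pics/scene0.png

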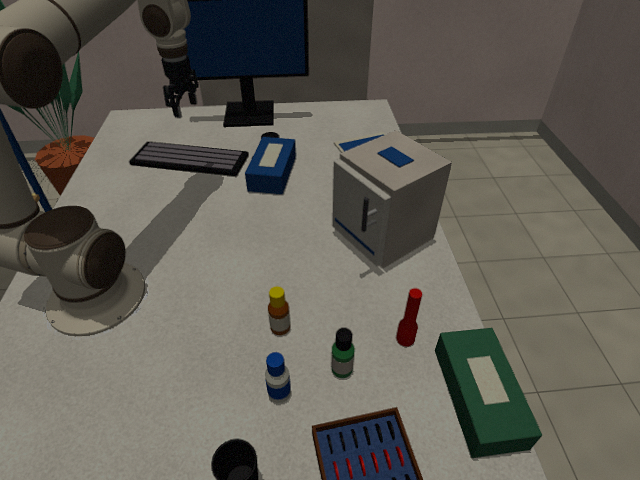

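View pics/top0.png

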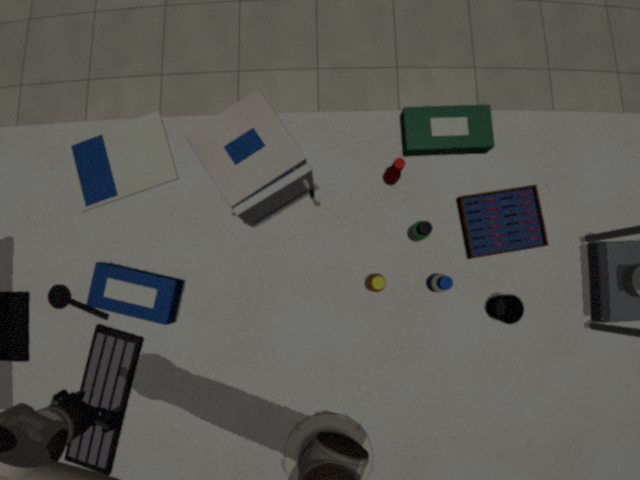

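The scene picture shows the fridge at about (390,200) with its handle at (367,213), and the amber bottle at (279,312). In the top view the fridge roof is around (245,148), the handle near (313,190), the yellow cap at (376,282), saline at (441,283), cleaner at (420,230) and the torch at (397,170).

```bash
cat > h.py <<'E'
import numpy as np,cv2
from scipy.spatial.transform import Rotation as R
from workcell import bot,camera,get_calibration
def ray(n,u,v):
    c=get_calibration(n); xd,yd=(u-c['cx'])/c['fx'],(v-c['cy'])/c['fy']
    K=np.eye(3); d=np.array([c['k1'],0,0,0,0.])
    p=cv2.undistortPoints(np.array([[[xd,yd]]]),K,d)[0,0]
    return np.array(c['origin']),R.from_euler('xyz',c['orientation'],degrees=True).apply([p[0],p[1],1])
def plane(n,u,v,z):
    o,d=ray(n,u,v); return (o+d*(z-o[2])/d[2])[:2]
def proj(n,p):
    c=get_calibration(n); r=R.from_euler('xyz',c['orientation'],degrees=True)
    x=r.inv().apply(np.array(p,float)-c['origin']); s=x[:2]/x[2]; s=s*(1+c['k1']*(s@s))
    return s*c['fx']+[c['cx'],c['cy']]
E
python3 - <<'E'
from h import *
im=cv2.imread('pics/top0.png'); hsv=cv2.cvtColor(im,cv2.COLOR_BGR2HSV)
def blob(lo,hi):
    m=cv2.inRange(hsv,lo,hi); n,l,s,c=cv2.connectedComponentsWithStats(m); i=1+s[1:,4].argmax(); return c[i],s[i]
for nm,lo,hi in(("yellow",(22,150,80),(35,255,255)),):
    c,s=blob(lo,hi); print(nm,c,s,plane('top',*c,.125))
for nm,uv,z in(("saline",(446,283),.13),("cleaner",(424,229),.13),("torch",(399,163),.165)): print(nm,plane('top',*uv,z))
b=cv2.resize(im[80:240,170:340],None,fx=4.7,fy=3.75*1,interpolation=cv2.INTER_CUBIC)
b=cv2.resize(im[85:235,175:335],None,fx=4,fy=4,interpolation=cv2.INTER_CUBIC)
cv2.imwrite('pics/c1.png',cv2.convertScaleAbs(b,alpha=1.7))
E
```

```text
yellow [377.55474453 282.35036496] [372 276  12  14 137] [ 0.46290662 -0.12852863]
saline [ 0.45739105 -0.29614604]
cleaner [ 0.59120783 -0.24669055]
torch [ 0.74956967 -0.18523636]
```

View pics/c1.png

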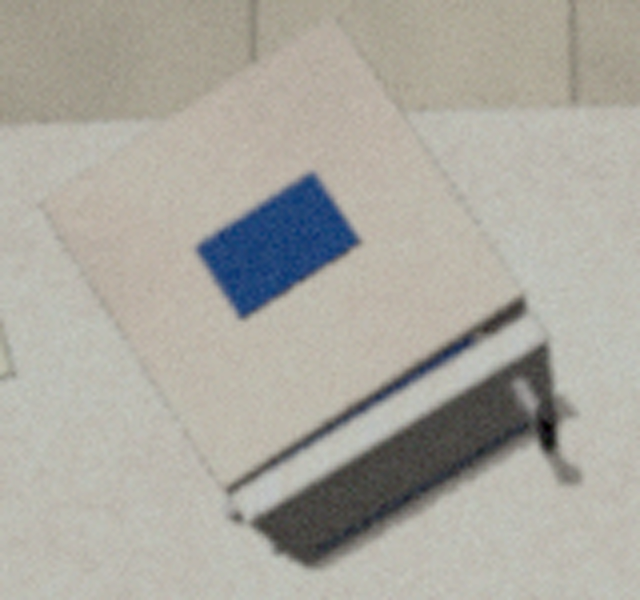

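The enlarged top crop shows the fridge roof corners at crop (42,207), (340,22), (524,297) and (232,490). The door's top strip runs from (255,517) to (548,340), with the handle near (520,383) to (545,435).

```bash
python3 - <<'E'
from h import *
f=lambda x,y:((x+.5)/4+174.5,(y+.5)/4+84.5)
C=[plane('top',*f(*p),.26) for p in((232,490),(524,297),(340,22),(42,207))]
C=np.array(C);print(C.round(4)); 
# fit: local corners (0,0),(0,-.2),(.2,-.2),(.2,0)
L=np.array([(0,0),(0,-.2),(.2,-.2),(.2,0)]); lc=L-L.mean(0); cc=C-C.mean(0)
th=np.arctan2((lc[:,0]*cc[:,1]-lc[:,1]*cc[:,0]).sum(),(lc*cc).sum())
Rm=np.array([[np.cos(th),-np.sin(th)],[np.sin(th),np.cos(th)]]); o=C.mean(0)-Rm@L.mean(0)
print('origin',o,'yaw',np.degrees(th),'res',(C-(L@Rm.T+o)).round(4).tolist())
D=[plane('top',*f(*p),.246) for p in((255,517),(548,340))]; v=D[1]-D[0]; print('door outer',D,np.linalg.norm(v),'door yaw',np.degrees(np.arctan2(v[1],v[0]))+90)
for a in(0,.05):
  for z in(.252,.149):
    t=th-a; r=np.array([[np.cos(t),-np.sin(t)],[np.sin(t),np.cos(t)]]); w=o+r@[-.055,-.175]
    p=proj('top',[*w,z]); print(a,z,w,(p-[174.5,84.5])*4-.5, proj('scene',[*w,z]))
E
```

```text
[[0.6342 0.2008]
 [0.739  0.038 ]
 [0.9035 0.1406]
 [0.7995 0.3109]]
origin [0.63098248 0.20329899] yaw 32.44862548277964 res [[0.0032, -0.0025], [0.0007, 0.0035], [-0.0036, -0.0012], [-0.0003, 0.0002]]
door outer [array([0.62089352, 0.19050941]), array([0.71763923, 0.02535245])] 0.19140677990081853 door yaw 30.360935027848555
0 0.252 [0.67846452 0.02611136] [547.60115825 406.4841037 ] [366.78115802 197.82981644]
0 0.149 [0.67846452 0.02611136] [551.52912771 440.29750981] [363.77950792 231.60727188]
0.05 0.252 [0.66954949 0.02395968] [551.75836126 422.19983422] [363.0269338  198.60460239]
0.05 0.149 [0.66954949 0.02395968] [555.32300934 454.66270831] [360.2653235  232.40177827]
```

```bash
python3 - <<'E'
from h import *
s=cv2.imread('pics/scene0.png')[185:245,340:400];t=cv2.imread('pics/top0.png')[165:215,290:330]
a=cv2.resize(s,None,fx=8,fy=8,interpolation=cv2.INTER_NEAREST);b=cv2.resize(t,(320,400),interpolation=cv2.INTER_NEAREST)
o=np.zeros((480,800,3),np.uint8);o[:,:480]=a;o[:400,480:]=b
cv2.imwrite('pics/c2.png',cv2.convertScaleAbs(o,alpha=2))
E
```

```text
(no output)
```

View pics/c2.png

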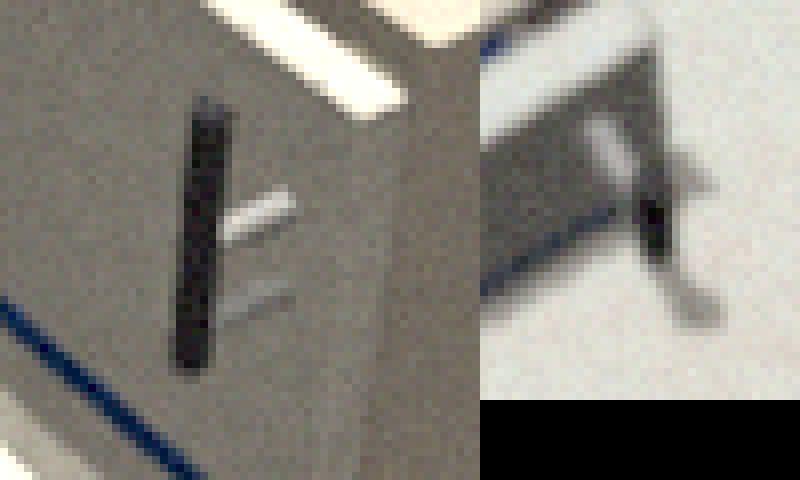

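The crop shows the handle bar's top face at scene pixel (366.0,197.8) and top pixel (311.1,187.6). Its lower end is at scene (363.2,230.7).

```bash
python3 - <<'E'
from h import *
a=plane('top',311.1,187.6,.252);b=plane('scene',366,197.8,.252);c=plane('scene',363.3,230.9,.149);d=plane('top',311.7,195.7,.149);print(a,b,c,d)
o1,d1=ray('top',377.55,282.35)
im=cv2.imread('pics/scene0.png');m=cv2.inRange(cv2.cvtColor(im,cv2.COLOR_BGR2HSV),(22,150,80),(35,255,255))
n,l,s,cc=cv2.connectedComponentsWithStats(m);i=1+s[1:,4].argmax();print(s[i],cc[i],plane('scene',*cc[i],.115))
E
```

```text
[0.67542732 0.02710789] [0.67671684 0.02636142] [0.6776947  0.02874443] [0.67603403 0.02811982]
[269 287  15  12 142] [276.08450704 292.21126761] [ 0.46332725 -0.11864114]
```

>>> {"name": "send_rows", "arguments": {
  "linear": [
    [0,0,-0.03],
    [0,0,-0.03],
    [0,0,-0.03]
  ],
  "twist": [
    [0,0,-1],
    [0,0,-1],
    [0,0,-1]
  ],
  "gripper": [100,80,60],
  "grip_force": 40
}}

```text
time: 0.48
ee_pos: [0.2023, 0.5113, 0.3358]
tcp_rot: [-180.0, -0.0, -171.3]
wrist_force: [-0.7, 0.5, 0.0]
opening: 0.0524
grasp_force: 0.0
```

```bash
python3 -c "
from workcell import bot
o=bot.get_obs();print(o['q'],o['ee_pos'],o['tcp_rot'],o['opening'],o['time'])"
```

```text
[ 6.84107339e+01  8.29089892e+00  2.40233254e+01  1.05774148e+02
 -1.71565164e-05  5.96702493e+01] [0.20231839 0.51127753 0.33582731] [-1.79963980e+02 -2.10535804e-02 -1.71259522e+02] 0.05237848697414821 0.475
```

>>> {"name": "send_rows", "arguments": {
  "linear": [
    [0,0,0],
    [0,0,0],
    [0,0,0],
    [-0.0126,-0.055,0],
    [-0.0126,-0.055,0],
    [-0.0126,-0.055,0],
    [-0.0126,-0.055,0],
    [-0.0126,-0.055,0]
  ],
  "twist": [
    [0,0,-0.76],
    [0,0,-0.76],
    [0,0,-0.76],
    [0,0,0],
    [0,0,0],
    [0,0,0],
    [0,0,0],
    [0,0,0]
  ],
  "gripper": [60,60,60,60,60,60,60,60]
}}

```text
time: 1.48
ee_pos: [0.3997, 0.3073, 0.3351]
tcp_rot: [-180.0, -0.0, -148.8]
wrist_force: [0.2, 0.8, -0.6]
opening: 0.0516
grasp_force: 0.0
```

>>> {"name": "send_rows", "arguments": {
  "linear": [
    [-0.0126,-0.055,0],
    [-0.0126,-0.055,0],
    [-0.0126,-0.055,0],
    [-0.0126,-0.055,0],
    [-0.0126,-0.055,0],
    [-0.0126,-0.055,0],
    [-0.0126,-0.055,0],
    [0,0,0]
  ],
  "twist": [
    [0,0,0],
    [0,0,0],
    [0,0,0],
    [0,0,0],
    [0,0,0],
    [0,0,0],
    [0,0,0],
    [0,0,0]
  ],
  "gripper": [60,60,60,60,60,60,60,60]
}}

```text
time: 2.48
ee_pos: [0.6762, 0.0221, 0.3308]
tcp_rot: [179.9, -0.3, -149.0]
wrist_force: [-0.3, -0.1, -0.8]
opening: 0.0512
grasp_force: 0.0
```

>>> {"name": "send_rows", "arguments": {
  "linear": [
    [-0.0026,0.0043,0.02],
    [0,0,0.03],
    [0,0,0.03],
    [0,0,0.025],
    [0,0,0],
    [0,0,0]
  ],
  "twist": [
    [0,0,0],
    [0,0,0],
    [0,0,0],
    [0,0,0],
    [0,0,0],
    [0,0,0]
  ],
  "gripper": [60,60,60,60,60,60]
}}

```text
time: 3.22
ee_pos: [0.6736, 0.0307, 0.2318]
tcp_rot: [-180.0, 0.1, -148.8]
wrist_force: [-0.1, 0.5, 0.2]
opening: 0.0514
grasp_force: 0.0
```

```bash
python3 - <<'E'
from h import *
im=[camera(n) for n in('scene','top')]
c=[proj(n,[.676,.027,.24]).astype(int) for n in('scene','top')]
o=np.hstack([cv2.resize(i[max(v-30,0):v+30,u-30:u+30],(400,400),interpolation=cv2.INTER_CUBIC) for i,(u,v) in zip(im,c)])
cv2.imwrite('pics/c3.png',cv2.convertScaleAbs(o[:,:,::-1],alpha=2)); print(c)
E
```

```text
[array([365, 201]), array([311, 188])]
```

View pics/c3.png

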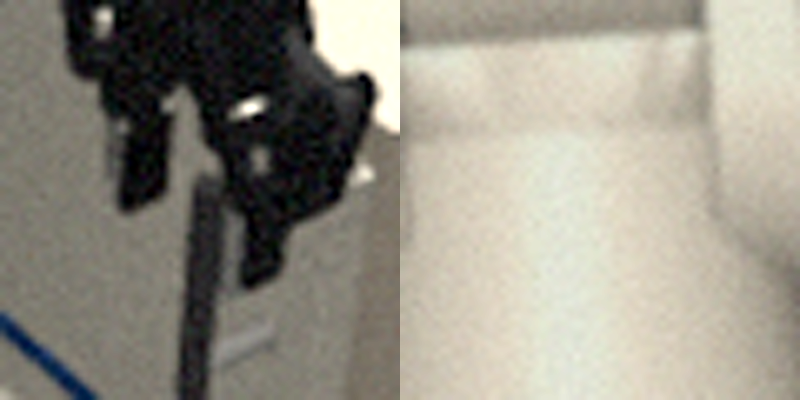

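The crop shows the bar between the two fingers, slightly nearer the right one. I'll shift a little, lower and close.

>>> {"name": "send_rows", "arguments": {
  "linear": [
    [0,-0.004,0.008],
    [0,0,0],
    [0,0,0],
    [0,0,0],
    [0,0,0],
    [0,0,0],
    [0,0,0],
    [0,0,0]
  ],
  "twist": [
    [0,0,0],
    [0,0,0],
    [0,0,0],
    [0,0,0],
    [0,0,0],
    [0,0,0],
    [0,0,0],
    [0,0,0]
  ],
  "gripper": [60,40,20,5,0,0,0,0],
  "grip_force": 30
}}

```text
time: 4.32
ee_pos: [0.6757, 0.0269, 0.2223]
tcp_rot: [-180.0, 0.0, -148.8]
wrist_force: [-0.3, -0.7, 1.1]
opening: 0.0116
grasp_force: 29.3
```

>>> {"name": "send_rows", "arguments": {
  "linear": [
    [0.0089,0.0032,0],
    [0.018,0.0067,0],
    [0.018,0.0067,0],
    [0.018,0.0067,0],
    [0,0,0]
  ],
  "twist": [
    [0,0,0.3],
    [0,0,0.6],
    [0,0,0.6],
    [0,0,0.6],
    [0,0,0]
  ],
  "gripper": [0,0,0,0,0]
}}

```text
time: 4.95
ee_pos: [0.608, 0.0245, 0.2223]
tcp_rot: [179.9, -0.0, -169.8]
wrist_force: [0.5, 6.4, -0.3]
opening: 0.0109
grasp_force: 32.2
```

>>> {"name": "send_rows", "arguments": {
  "linear": [
    [0.018,0.0075,0],
    [0.018,0.0067,0],
    [0.018,0.0067,0],
    [0.018,0.0067,0],
    [0,0,0]
  ],
  "twist": [
    [0,0,0.6],
    [0,0,0.6],
    [0,0,0.6],
    [0,0,0.6],
    [0,0,0]
  ],
  "gripper": [0,0,0,0,0]
}}

```text
time: 5.58
ee_pos: [0.5368, 0.0513, 0.2223]
tcp_rot: [179.8, 0.0, 166.3]
wrist_force: [4.6, 9.1, -3.5]
opening: 0.0111
grasp_force: 32.2
```

>>> {"name": "send_rows", "arguments": {
  "linear": [
    [0.018,0.0075,0],
    [0.018,0.0067,0],
    [0.018,0.0067,0],
    [0.018,0.0067,0],
    [0,0,0]
  ],
  "twist": [
    [0,0,0.6],
    [0,0,0.6],
    [0,0,0.6],
    [0,0,0.6],
    [0,0,0]
  ],
  "gripper": [0,0,0,0,0]
}}

```text
time: 6.2
ee_pos: [0.4827, 0.1044, 0.2223]
tcp_rot: [179.7, 0.1, 142.3]
wrist_force: [11.2, 7.7, -5.6]
opening: 0.0111
grasp_force: 32.2
```

>>> {"name": "send_rows", "arguments": {
  "linear": [
    [0.0175,0.0085,0],
    [0.018,0.0075,0],
    [0.018,0.0067,0],
    [0,0,0]
  ],
  "twist": [
    [0,0,0.6],
    [0,0,0.6],
    [0,0,0.6],
    [0,0,0]
  ],
  "gripper": [0,0,0,0]
}}

```text
time: 6.7
ee_pos: [0.4586, 0.1567, 0.2223]
tcp_rot: [179.9, -0.0, 124.2]
wrist_force: [3.9, 1.6, -3.0]
opening: 0.011
grasp_force: 32.2
```

>>> {"name": "send_rows", "arguments": {
  "linear": [
    [0,0,0],
    [0,0,0],
    [0,0,0],
    [0,0,-0.02],
    [0,0,-0.03],
    [0,0,-0.04],
    [0,0,-0.04],
    [0,0,0]
  ],
  "twist": [
    [0,0,0],
    [0,0,0],
    [0,0,0],
    [0,0,0],
    [0,0,0],
    [0,0,0],
    [0,0,0],
    [0,0,0]
  ],
  "gripper": [20,40,50,50,50,60,60,60]
}}

```text
time: 7.7
ee_pos: [0.4591, 0.1554, 0.3552]
tcp_rot: [179.8, 0.1, 124.2]
wrist_force: [0.4, 0.9, -0.7]
opening: 0.0509
grasp_force: 0.0
```

```bash
python3 - <<'E'
from h import *
from scipy.optimize import least_squares
P=np.array([(.6757,.0269),(.608,.0245),(.5368,.0513),(.4827,.1044),(.4586,.1567)])
print(least_squares(lambda p:np.hypot(*(P-p).T)-.18345,[.63,.2]).x)
print(bot.get_obs()['ee_pos'],bot.get_obs()['tcp_rot'])
E
```

```text
[0.63542447 0.20591324]
[0.45914344 0.15543481 0.35523179] [1.79751764e+02 7.19509740e-02 1.24196837e+02]
```

>>> {"name": "send_rows", "arguments": {
  "linear": [
    [-0.0393,-0.0259,0],
    [-0.0393,-0.0259,0],
    [-0.0393,-0.0259,0],
    [0,0,0]
  ],
  "twist": [
    [0,0,0],
    [0,0,0],
    [0,0,0],
    [0,0,0]
  ],
  "gripper": [60,60,60,60]
}}

```text
time: 8.2
ee_pos: [0.4604, 0.0118, 0.3516]
tcp_rot: [-179.9, -0.0, 124.0]
wrist_force: [-0.8, 0.1, 0.0]
opening: 0.0513
grasp_force: 0.0
```

```bash
python3 - <<'E'
from h import *
for n in('top','scene'):
    im=camera(n)[:,:,::-1]; cv2.imwrite(f'pics/{n}1.png',im)
    m=cv2.inRange(cv2.cvtColor(im,cv2.COLOR_BGR2HSV),(22,150,80),(35,255,255))
    k,l,s,c=cv2.connectedComponentsWithStats(m);i=1+s[1:,4].argmax();print(n,c[i],s[i])
print(bot.get_obs()['ee_pos'])
t=cv2.imread('pics/top1.png')[110:260,150:310]
cv2.imwrite('pics/c4.png',cv2.convertScaleAbs(cv2.resize(t,(640,600),interpolation=cv2.INTER_CUBIC),alpha=1.8))
E
```

```text
top [378.57017544 282.43859649] [374 276  10  14 114]
scene [276.06535948 292.18954248] [269 286  15  14 153]
[0.46050607 0.01400729 0.35173023]
```

View pics/c4.png

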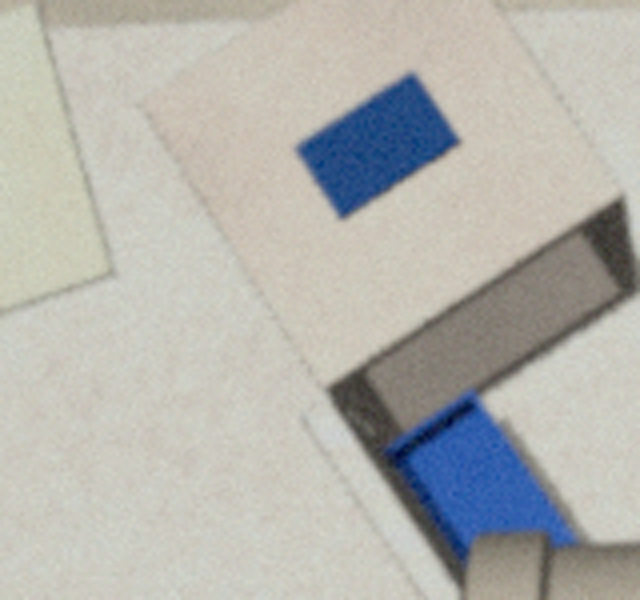

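View pics/scene1.png

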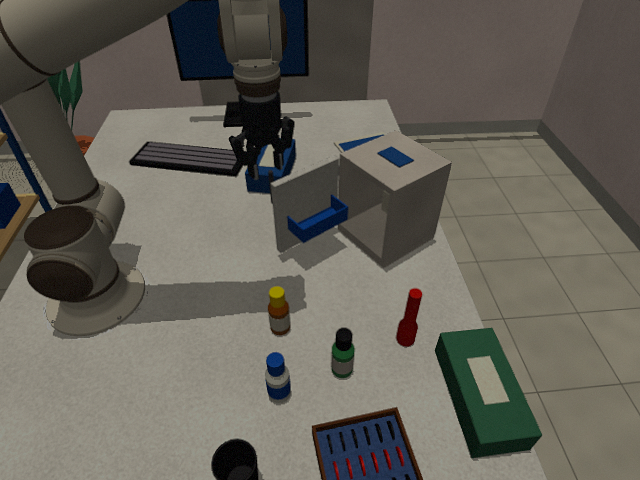

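The top crop shows the door wide open with the blue rack on its inner face, its hinge-side end wall at crop (390,455) to (475,395), and the door's outer top edge from (305,418) to (420,595). The scene picture shows the rack empty at (318,218) and the bottle undisturbed at (279,312).

```bash
python3 - <<'E'
from h import *
f=lambda x,y:((x+.5)/4+149.5,(y+.5)/4+109.5)
a=plane('top',*f(305,418),.246);b=plane('top',*f(420,595),.246);v=b-a;print('outer edge',a,b,'yaw',np.degrees(np.arctan2(v[1],v[0]))+90)
p=plane('top',*f(388,455),.14);q=plane('top',*f(475,393),.14);print(p,q,np.linalg.norm(q-p))
for h,ph in(((.635,.206),-56.8),((.631,.203),-56)):
    r=R.from_euler('z',ph,degrees=True); T=lambda l,z:np.array([*(r.apply([*l,0])[:2]+h),z])
    print(h,ph,'rack',T((.032,-.097),.1))
    g=lambda l,z:((proj('top',T(l,z))-[149.5,109.5])*4-.5).round(0)
    print('hingecorner',g((-.02,0),.246),'rack corners',g((0,-.024),.14),g((.067,-.024),.14),'scene',proj('scene',T((.067,-.024),.14)),proj('scene',T((.067,-.170),.14)),proj('scene',T((-.0,-.2),.246)))
c=plane('top',384,282.5,.13);d=plane('top',377.8,276,.13);e=plane('top',377.8,290,.115);print(c,d,e,plane('scene',276.3,292,.118))
E
```

```text
outer edge [0.62096716 0.21871737] [0.52098883 0.15459989] yaw -57.32738702447344
[0.61257025 0.18891746] [0.64975458 0.13510217] 0.06541223316201604
(0.635, 0.206) -56.8 rack [0.57135588 0.12610991 0.1       ]
hingecorner [298. 413.] rack corners [382. 451.] [472. 390.] scene [346.93566351 206.48248816] [301.78870915 229.27812011] [273.49580993 186.07273005]
(0.631, 0.203) -56 rack [0.56847753 0.12222909 0.1       ]
hingecorner [303. 420.] rack corners [387. 457.] [477. 395.] scene [345.91411551 207.20232227] [301.10238959 230.52426371] [272.45212356 187.46181109]
[ 0.46221958 -0.14366569] [ 0.47833122 -0.12897745] [ 0.44407451 -0.12977641] [ 0.46399736 -0.12061949]
```

>>> {"name": "send_rows", "arguments": {
  "linear": [
    [-0.0392,-0.0259,0],
    [-0.0392,-0.0259,0],
    [-0.0392,-0.0259,0],
    [0,0,0.04],
    [0,0,0.05],
    [0,0,0],
    [0,0,0]
  ],
  "twist": [
    [0,0,0],
    [0,0,0],
    [0,0,0],
    [0,0,0],
    [0,0,0],
    [0,0,0],
    [0,0,0]
  ],
  "gripper": [60,70,70,70,70,70,70]
}}

```text
time: 9.18
ee_pos: [0.4631, -0.126, 0.2644]
tcp_rot: [179.9, 0.1, 124.3]
wrist_force: [-0.0, 0.7, 0.9]
opening: 0.0601
grasp_force: 0.0
```

Position is within 1 mm; descending 0.154 m.

>>> {"name": "send_rows", "arguments": {
  "linear": [
    [0,0,0.05],
    [0,0,0.05],
    [0,0,0.03],
    [0,0,0.024],
    [0,0,0],
    [0,0,0]
  ],
  "twist": [
    [0,0,0],
    [0,0,0],
    [0,0,0],
    [0,0,0],
    [0,0,0],
    [0,0,0]
  ],
  "gripper": [70,70,70,70,70,70]
}}

```text
time: 9.93
ee_pos: [0.4639, -0.1268, 0.1109]
tcp_rot: [179.9, 0.1, 124.2]
wrist_force: [0.3, -0.3, 0.8]
opening: 0.06
grasp_force: 0.0
```

>>> {"name": "send_rows", "arguments": {
  "linear": [
    [0,0,0],
    [0,0,0],
    [0,0,0],
    [0,0,0],
    [0,0,0],
    [0,0,0]
  ],
  "twist": [
    [0,0,0],
    [0,0,0],
    [0,0,0],
    [0,0,0],
    [0,0,0],
    [0,0,0]
  ],
  "gripper": [55,45,38,34,34,32],
  "grip_force": 30
}}

```text
time: 10.68
ee_pos: [0.4629, -0.1267, 0.1091]
tcp_rot: [179.9, 0.1, 124.2]
wrist_force: [-0.0, 0.9, 5.8]
opening: 0.0331
grasp_force: 29.5
```

>>> {"name": "send_rows", "arguments": {
  "linear": [
    [0,0,-0.02],
    [0,0,-0.04],
    [0,0,-0.05],
    [0,0,-0.05],
    [0,0,-0.05],
    [0,0,0]
  ],
  "twist": [
    [0,0,0],
    [0,0,0],
    [0,0,0],
    [0,0,0],
    [0,0,0],
    [0,0,0]
  ],
  "gripper": [20,20,20,20,20,20]
}}

```text
time: 11.42
ee_pos: [0.4632, -0.1269, 0.3218]
tcp_rot: [179.8, 0.2, 124.2]
wrist_force: [0.1, -0.7, -2.0]
opening: 0.0334
grasp_force: 30.4
```

>>> {"name": "send_rows", "arguments": {
  "linear": [
    [0.011,0.0166,0],
    [0.0213,0.0326,0],
    [0.0213,0.0326,0],
    [0.0213,0.0326,0],
    [0.0213,0.0326,0],
    [0.0213,0.0326,0],
    [0.0213,0.0326,0],
    [0.011,0.016,0]
  ],
  "twist": [
    [0,0,0],
    [0,0,0],
    [0,0,0],
    [0,0,0],
    [0,0,0],
    [0,0,0],
    [0,0,0],
    [0,0,0]
  ],
  "gripper": [20,20,20,20,20,20,20,20]
}}

```text
time: 12.42
ee_pos: [0.5672, 0.1271, 0.3164]
tcp_rot: [-179.9, -0.1, 124.3]
wrist_force: [0.1, 0.4, -1.9]
opening: 0.0333
grasp_force: 30.4
```

>>> {"name": "send_rows", "arguments": {
  "linear": [
    [0,0,0],
    [0,0,0]
  ],
  "twist": [
    [0,0,0],
    [0,0,0]
  ],
  "gripper": [20,20]
}}

```text
time: 12.68
ee_pos: [0.5667, 0.1247, 0.3181]
tcp_rot: [-180.0, 0.0, 124.2]
wrist_force: [0.3, -1.0, -1.3]
opening: 0.0329
grasp_force: 30.4
```

```bash
python3 - <<'E'
from h import *
im=camera('scene')[:,:,::-1];cv2.imwrite('pics/s2.png',cv2.convertScaleAbs(cv2.resize(im[60:270,220:460],None,fx=2.5,fy=2.5),alpha=1.6)); o=bot.get_obs();print(o['ee_pos'],o['tcp_rot'],o['grasp_force'])
E
```

```text
[0.56666724 0.12459467 0.31836215] [-1.79988818e+02  8.58738677e-03  1.24159332e+02] 30.408466458320618
```

View pics/s2.png

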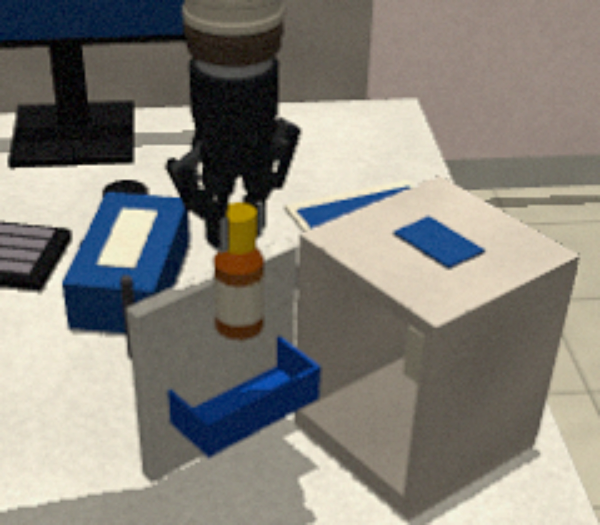

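The crop shows the bottle hanging upright above the rack at crop (240,310), with the rack at (245,395). Lowering.

>>> {"name": "send_rows", "arguments": {
  "linear": [
    [-0.0015,0,0.025],
    [0,0,0.03],
    [0,0,0.025],
    [0,0,0.015],
    [0,0,0],
    [0,0,0]
  ],
  "twist": [
    [0,0,0],
    [0,0,0],
    [0,0,0],
    [0,0,0],
    [0,0,0],
    [0,0,0]
  ],
  "gripper": [20,20,20,20,20,20]
}}

```text
time: 13.48
ee_pos: [0.5681, 0.1242, 0.2246]
tcp_rot: [179.9, 0.0, 124.2]
wrist_force: [0.4, 0.2, -0.6]
opening: 0.0331
grasp_force: 30.4
```

>>> {"name": "send_rows", "arguments": {
  "linear": [
    [0,0,0.005],
    [0,0,0.004],
    [0,0,0.002],
    [0,0,0],
    [0,0,0]
  ],
  "twist": [
    [0,0,0],
    [0,0,0],
    [0,0,0],
    [0,0,0],
    [0,0,0]
  ],
  "gripper": [20,20,20,20,20]
}}

```text
time: 14.1
ee_pos: [0.5678, 0.1243, 0.2124]
tcp_rot: [180.0, 0.0, 124.2]
wrist_force: [0.1, 0.3, -0.8]
opening: 0.0332
grasp_force: 30.4
```

>>> {"name": "send_rows", "arguments": {
  "linear": [
    [0,0,0.002],
    [0,0,0.001],
    [0,0,0],
    [0,0,0]
  ],
  "twist": [
    [0,0,0],
    [0,0,0],
    [0,0,0],
    [0,0,0]
  ],
  "gripper": [20,20,20,20]
}}

```text
time: 14.6
ee_pos: [0.5678, 0.1243, 0.2093]
tcp_rot: [180.0, 0.0, 124.2]
wrist_force: [-0.4, -0.2, -1.6]
opening: 0.0331
grasp_force: 30.5
```

>>> {"name": "send_rows", "arguments": {
  "linear": [
    [0,0,0.001],
    [0,0,0.001],
    [0,0,0],
    [0,0,0]
  ],
  "twist": [
    [0,0,0],
    [0,0,0],
    [0,0,0],
    [0,0,0]
  ],
  "gripper": [20,20,20,20]
}}

```text
time: 15.1
ee_pos: [0.568, 0.1243, 0.2091]
tcp_rot: [179.9, 0.1, 124.2]
wrist_force: [-2.2, 0.1, 9.5]
opening: 0.0333
grasp_force: 31.5
```

Contact with the floor. Release gently and rise.

>>> {"name": "send_rows", "arguments": {
  "linear": [
    [0,0,-0.001],
    [0,0,0],
    [0,0,0],
    [0,0,0],
    [0,0,0],
    [0,0,-0.01],
    [0,0,-0.03],
    [0,0,-0.04]
  ],
  "twist": [
    [0,0,0],
    [0,0,0],
    [0,0,0],
    [0,0,0],
    [0,0,0],
    [0,0,0],
    [0,0,0],
    [0,0,0]
  ],
  "gripper": [40,45,52,58,62,62,62,62]
}}

```text
time: 16.1
ee_pos: [0.5674, 0.1242, 0.2892]
tcp_rot: [-179.9, -0.0, 124.2]
wrist_force: [0.6, 0.7, 0.1]
opening: 0.053
grasp_force: 0.0
```

>>> {"name": "send_rows", "arguments": {
  "linear": [
    [0,0,-0.04],
    [0,0,-0.04],
    [0,0,0]
  ],
  "twist": [
    [0,0,0],
    [0,0,0],
    [0,0,0]
  ],
  "gripper": [60,60,60]
}}

```text
time: 16.48
ee_pos: [0.5682, 0.1244, 0.3722]
tcp_rot: [179.7, 0.1, 124.2]
wrist_force: [-0.2, 0.4, 0.2]
opening: 0.0513
grasp_force: 0.0
```

```bash
python3 - <<'E'
from h import *
im=camera('scene')[:,:,::-1];cv2.imwrite('pics/s3.png',cv2.convertScaleAbs(cv2.resize(im[60:270,220:460],None,fx=2.5,fy=2.5),alpha=1.6)); o=bot.get_obs();print(o['ee_pos'],o['tcp_rot'],o['q'])
E
```

```text
[0.56818637 0.12441362 0.3700775 ] [1.79835212e+02 6.58719877e-02 1.24210327e+02] [1.23508063e+01 1.50341866e+01 3.60380116e+01 1.10826359e+02
 2.20186810e-04 6.81403848e+01]
```

View pics/s3.png

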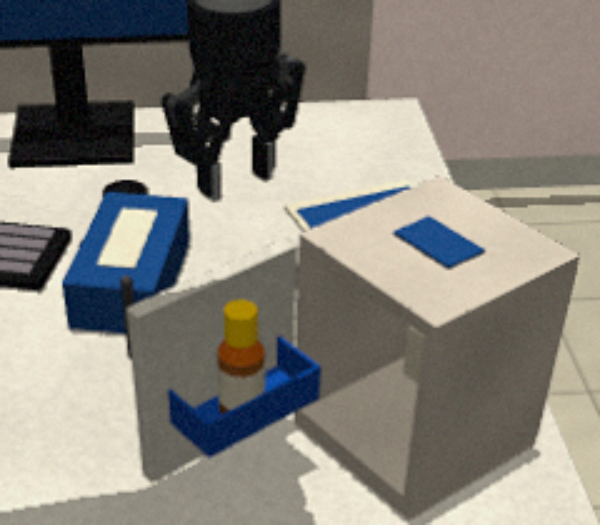

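The crop shows the bottle standing upright in the rack at crop (240,355) with the gripper clear above. Now back to the handle.

>>> {"name": "send_rows", "arguments": {
  "linear": [
    [0.0292,-0.0242,0],
    [0.0292,-0.0242,0],
    [0.0292,-0.0242,0],
    [0,0,0.03],
    [0,0,0],
    [0,0,0]
  ],
  "twist": [
    [0,0,0],
    [0,0,0],
    [0,0,0],
    [0,0,0],
    [0,0,0],
    [0,0,0]
  ],
  "gripper": [60,60,60,60,60,60]
}}

```text
time: 17.27
ee_pos: [0.4585, 0.1558, 0.3386]
tcp_rot: [-180.0, -0.0, 124.2]
wrist_force: [-0.6, -0.6, 0.1]
opening: 0.0515
grasp_force: 0.0
```

>>> {"name": "send_rows", "arguments": {
  "linear": [
    [0,0,0.04],
    [0,0,0.04],
    [0,0,0.02],
    [0,0,0.016],
    [0,0,0]
  ],
  "twist": [
    [0,0,0],
    [0,0,0],
    [0,0,0],
    [0,0,0],
    [0,0,0]
  ],
  "gripper": [60,60,60,60,60]
}}

```text
time: 17.9
ee_pos: [0.4586, 0.1558, 0.2219]
tcp_rot: [-179.9, -0.0, 124.2]
wrist_force: [-1.0, -0.2, 0.6]
opening: 0.0512
grasp_force: 0.0
```

>>> {"name": "send_rows", "arguments": {
  "linear": [
    [0,0,0],
    [0,0,0],
    [0,0,0],
    [0,0,0],
    [0,0,0],
    [0,0,0],
    [0,0,0]
  ],
  "twist": [
    [0,0,0],
    [0,0,0],
    [0,0,0],
    [0,0,0],
    [0,0,0],
    [0,0,0],
    [0,0,0]
  ],
  "gripper": [45,32,22,15,10,5,5]
}}

```text
time: 18.77
ee_pos: [0.4589, 0.1561, 0.2226]
tcp_rot: [179.9, 0.0, 124.2]
wrist_force: [3.8, 0.8, 2.1]
opening: 0.011
grasp_force: 29.6
```

Gripped. Reverse the arc, 4° a row.

>>> {"name": "send_rows", "arguments": {
  "linear": [
    [-0.003,-0.0008,0],
    [-0.0062,-0.0017,0],
    [-0.0123,-0.0034,0],
    [-0.0123,-0.0034,0],
    [-0.0123,-0.0034,0],
    [-0.0123,-0.0034,0],
    [-0.0123,-0.0034,0],
    [-0.0123,-0.0034,0]
  ],
  "twist": [
    [0,0,-0.1],
    [0,0,-0.2],
    [0,0,-0.4],
    [0,0,-0.4],
    [0,0,-0.4],
    [0,0,-0.4],
    [0,0,-0.4],
    [0,0,-0.4]
  ],
  "gripper": [0,0,0,0,0,0,0,0]
}}

```text
time: 19.77
ee_pos: [0.501, 0.0813, 0.2226]
tcp_rot: [-179.9, -0.1, 151.4]
wrist_force: [-3.1, -1.2, 7.1]
opening: 0.0114
grasp_force: 29.9
```

>>> {"name": "send_rows", "arguments": {
  "linear": [
    [-0.0123,-0.0034,0],
    [-0.0123,-0.0034,0],
    [-0.0123,-0.0034,0],
    [-0.0123,-0.0034,0],
    [-0.0123,-0.0034,0],
    [-0.0123,-0.0034,0]
  ],
  "twist": [
    [0,0,-0.4],
    [0,0,-0.4],
    [0,0,-0.4],
    [0,0,-0.4],
    [0,0,-0.4],
    [0,0,-0.4]
  ],
  "gripper": [0,0,0,0,0,0]
}}

```text
time: 20.52
ee_pos: [0.5637, 0.0374, 0.2226]
tcp_rot: [-179.8, -0.1, 175.3]
wrist_force: [-4.4, -7.6, 6.7]
opening: 0.011
grasp_force: 30.3
```

>>> {"name": "send_rows", "arguments": {
  "linear": [
    [-0.0123,-0.0025,0],
    [-0.0123,-0.003,0],
    [-0.0123,-0.0034,0],
    [-0.0123,-0.0034,0],
    [-0.0123,-0.0034,0],
    [-0.0123,-0.0034,0],
    [-0.0123,-0.0034,0],
    [0,0,0]
  ],
  "twist": [
    [0,0,-0.4],
    [0,0,-0.4],
    [0,0,-0.4],
    [0,0,-0.4],
    [0,0,-0.4],
    [0,0,-0.4],
    [0,0,-0.4],
    [0,0,0]
  ],
  "gripper": [0,0,0,0,0,0,0,0]
}}

```text
time: 21.52
ee_pos: [0.653, 0.0235, 0.2227]
tcp_rot: [-179.6, -0.1, -156.9]
wrist_force: [4.0, -21.4, 5.8]
opening: 0.0117
grasp_force: 30.9
```

>>> {"name": "send_rows", "arguments": {
  "linear": [
    [0,-0.002,0],
    [-0.0123,-0.0044,0],
    [-0.0123,-0.0034,0],
    [0,0,0]
  ],
  "twist": [
    [0,0,0],
    [0,0,-0.4],
    [0,0,-0.4],
    [0,0,0]
  ],
  "gripper": [0,0,0,0]
}}

```text
time: 22.02
ee_pos: [0.6792, 0.0278, 0.2227]
tcp_rot: [-179.8, -0.0, -148.8]
wrist_force: [2.2, -8.1, 5.2]
opening: 0.0112
grasp_force: 31.6
```

>>> {"name": "send_rows", "arguments": {
  "linear": [
    [-0.002,0,0],
    [-0.002,0,0],
    [0,0,0]
  ],
  "twist": [
    [0,0,-0.06],
    [0,0,-0.06],
    [0,0,0]
  ],
  "gripper": [0,0,0]
}}

```text
time: 22.4
ee_pos: [0.6815, 0.0284, 0.2227]
tcp_rot: [-179.8, -0.2, -147.7]
wrist_force: [0.7, -14.8, 6.0]
opening: 0.0111
grasp_force: 31.7
```

>>> {"name": "send_rows", "arguments": {
  "linear": [
    [-0.001,-0.001,0],
    [-0.001,0,0],
    [0,0,0]
  ],
  "twist": [
    [0,0,0],
    [0,0,0],
    [0,0,0]
  ],
  "gripper": [0,0,0]
}}

```text
time: 22.78
ee_pos: [0.6816, 0.0284, 0.2227]
tcp_rot: [-179.9, -0.4, -147.7]
wrist_force: [-13.7, -16.2, 8.6]
opening: 0.011
grasp_force: 31.9
```

```bash
python3 - <<'E'
import numpy as np
P=np.array([.6815,.0284])
for h in((.632,.204),(.635,.206),(.631,.203)):
    v=P-h; print(h,np.hypot(*v),'door yaw',np.degrees(np.arctan2(v[1],v[0]))+107.4)
E
```

```text
(0.632, 0.204) 0.1824434432913389 door yaw 33.142648543811305
(0.635, 0.206) 0.18358651911292395 door yaw 32.07208015770634
(0.631, 0.203) 0.18175645793203607 door yaw 33.5315892085399
```

The push now meets a firm stop: force rises with no motion, so the door is shut. Release and retreat.

>>> {"name": "send_rows", "arguments": {
  "linear": [
    [0.001,0,0],
    [0,0,0],
    [0,0,0],
    [0,0,0],
    [0,0,-0.01],
    [0,0,-0.03],
    [0,0,-0.05],
    [0,0,-0.05]
  ],
  "twist": [
    [0,0,0],
    [0,0,0],
    [0,0,0],
    [0,0,0],
    [0,0,0],
    [0,0,0],
    [0,0,0],
    [0,0,0]
  ],
  "gripper": [5,30,55,60,60,60,60,60]
}}

```text
time: 23.78
ee_pos: [0.6835, 0.0317, 0.358]
tcp_rot: [-179.9, 0.1, -147.6]
wrist_force: [1.5, 0.9, 1.3]
opening: 0.0514
grasp_force: 0.0
```

>>> {"name": "send_rows", "arguments": {
  "linear": [
    [0.04,0,0],
    [0.05,0,0],
    [0.05,0,0],
    [0.05,0,0],
    [0.05,0,0],
    [0,0,0],
    [0,0,0]
  ],
  "twist": [
    [0,0,0],
    [0,0,0],
    [0,0,0],
    [0,0,0],
    [0,0,0],
    [0,0,0],
    [0,0,0]
  ],
  "gripper": [60,60,60,60,60,60,60]
}}

```text
time: 24.65
ee_pos: [0.4819, -0.097, 0.3558]
tcp_rot: [-180.0, 0.1, -147.6]
wrist_force: [-0.8, -0.0, -0.3]
opening: 0.0514
grasp_force: 0.0
```

```bash
python3 - <<'E'
from h import *
s=camera('scene')[100:280,300:460,::-1];t=camera('top')[85:235,175:335,::-1]
o=np.zeros((500,800,3),np.uint8);a=cv2.resize(s,(400,450));b=cv2.resize(t,(400,375));o[:450,:400]=a;o[:375,400:]=b
cv2.imwrite('pics/s4.png',cv2.convertScaleAbs(o,alpha=1.7));print(bot.get_obs()['ee_pos'])
E
```

```text
[ 0.48241315 -0.0966594   0.35497872]
```

View pics/s4.png

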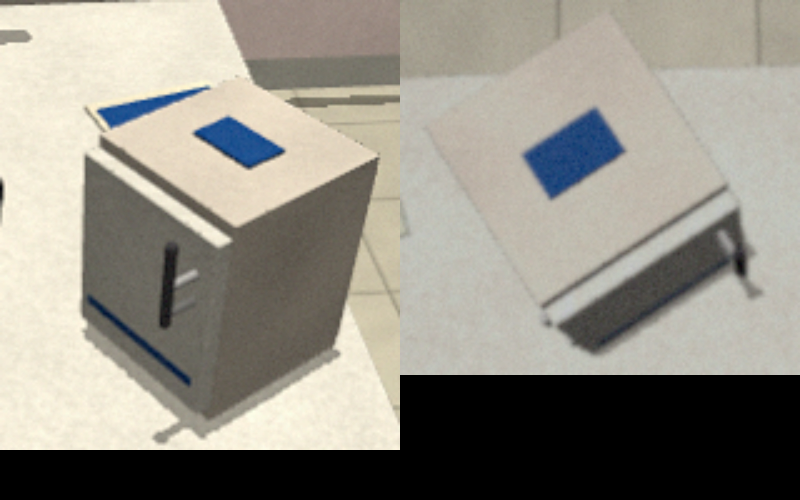

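The picture shows the door flush and shut in both views (handle at (168,285) in the scene half, the gap even in the top half), with the robot clear of it.

```bash
python3 -c "
from workcell import ticket
print(ticket.job_done())"
```

```text
the job is handed in; nothing more can be done
None
```

I handed the job in at about 25 s. The door is shut against its stop, with the amber bottle last seen upright in the rack before closing, and I moved nothing else; no verdict was returned.

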